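Brush out a cylinder bore

ROBOT

A 6-joint arm with a two-finger parallel gripper is mounted at the origin on a cart in front of the work surface, level with it; the furniture and walls round the work are solid. World frame = base frame: x ahead of the robot, y to its left, z up, the work surface at z = 0. Lengths are in m, angles in rad, forces in N, time in s.
With the tool pointing down it reaches from about 0.425 to 0.95 m from the base axis. Payload 3.5 kg.
Tool frame: the origin (TCP) lies at the very end of the fingers, on their centre line; the grasp point (between the pads) lies 19 mm behind it; x points along the fingers, z is the direction in which the jaws open and shut, and the axes are right-handed (so a half turn about x gives the same grasp; the last joint's range is limited). The gripper opens to 85 mm and grips with 20 to 120 N. Pads are 22 mm wide; open, the fingers measure 114 mm over their backs; the gripper's body (76 mm by 85 mm) begins 54 mm behind the grasp point. The pads swing forward as they close: fully open they stand 13 mm farther back than shut.
Start: joints at [1.031, 0.286, 1.577, -0, 1.279, -0.15], TCP at [0.256, 0.624, 0.231] pointing down, gripper open.
Joint ranges: [-2.77, 2.77], [-0.9, 2.22], [0.21, 2.48], [-1.53, 4.67], [0.24, 2.81], [-2.84, 2.84]. Speed limits (rad/s): [2.79, 2.79, 3.14, 3.14, 3.14, 3.14].

INTERFACE

Orientations are given as a unit quaternion [x, y, z, w].
In Python, from plant import ctrl, cams gives the robot as it stands.
- The arm moves only by the tool play_rows, never from a script. Its argument "rows" is a list of rows, each a list of 3 entries, a list of its own where there are three numbers: the opening in per cent of the stroke, from 0 (shut) to 100 (fully open), then the shift along the tool's x, y, z in units of 0.3 m (1.0 is 0.3 m), then the turn, a rotation vector about the tool's x, y, z in units of pi/2 rad (1.0 is pi/2 rad). A call has 1 to 10 rows; each row is the pose to reach, as a shift and turn from the pose commanded when the call began, along the tool's axes at that moment; what a row does not reach only later rows make up. A row lasts 1/12 s, in which the tool goes at most 41.7 mm and 7.16 degrees, less where a joint would pass 70% of its speed; a pose out of reach is approached as far as the arm can. A call with a number of a shift or a turn outside -1 to 1 is refused whole. A call with a gripper value outside its range is refused whole. The fingers move at their own pace and stop on an object; "force" is the grip in N (left out, the last holds). Time passes only in rows, so rows that repeat a pose let the fingers close. It gives the time, the measured TCP pose, the force and the opening at its end, in the units of the state.
- ctrl.get_state(): the state, without advancing time (a new reading comes with each control period).
- cams.read_camera(name): name is "scene" or "top" or "wrist"; returns a dict with "color" (400x640x3 uint8, red, green, blue), "fx", "fy", "cx", "cy" (pixels), "view" (4x4, takes a point from world to camera coordinates). Camera axes: x right, y down, z forward; pixel columns grow to the right and rows downward; lengths in m; the calibration is good to about 2 mm. A picture is of the moment at which its call begins. There is no depth.
- ctrl.sign_off(): hands the job in, once; it reports no verdict.
The state is a dict: "time": time; "qpos": joint angles; "dq": joint speeds; "joint_efforts": joint torques, N m; "eef_pos": TCP position; "tcp_rot": TCP orientation; "contact_force": force on the tool from outside, world axes, zero at the start; "wrist_torque": the same for the moment, N m; "opening": opening from 0.0 (shut) to 1.0 (fully open).
Only numpy, scipy, OpenCV 4.12 (cv2) and the standard library are available. Lean on these libraries where they do the work, as an engineer would, in place of code of your own. Each camera call takes 0.05 s, during which the arm holds its last target. There are 200 camera calls.

TASK

Take the brush out of its pot and scrub the bore of the upright cylinder barrel with two double strokes on the wall next to the side port, then two on the opposite wall. For a double stroke go down until the brush rests on the piston hidden in the bore, then up until the top of the bristles is level with the rim, with the bristles pressed lightly against that wall (2 to 12 N, never as much as 25 N); feel for the piston and the walls. Finally stand the brush back in its pot, head down, and leave everything else where it stands.

Things in the scene. Friction and masses are not known exactly. Their poses are not given: they have to be found in the camera images.
- barrel: fixed upright open aluminium tube on a dark foot (84 mm wide, 11 mm thick): outside 64 mm, bore 54 mm, rim 130 mm above the bench. A side port (18 mm boss, brass end) sticks out to 55 mm from the axis, 85 mm up. Origin: centre of the underside; z up; x from the axis towards the port. A flat fixed piston closes the bore 25 to 50 mm above the bench; its height is not reported.
- barrel_mouth (a point): centre of the barrel's open mouth, 130 mm above its underside
- port_side (a point): point on the inner edge of the rim on the side of the port, 27 mm from the axis
- pot: open round steel brush pot on a 60 mm dark foot, fixed; outer diameter 46 mm, inner 38 mm, 70 mm tall, inner floor 6 mm above the bench. Origin at the centre of the underside, z up.
- brush: bore brush 186 mm long, 110 g, standing head down in the pot: black round bristle head 26 mm wide, 35 mm long; the bristles give 1 mm for 2 N; steel stem 6 mm thick; a pale wooden handle 20 x 20 mm square, 55 mm long (131 to 186 mm from the end of the head). Origin: the end of the head; z along the stem to the handle; x, y square to the handle's flats.
- brush_handle (a point): middle of the brush's handle, 158.5 mm from the end of the bristle head
- rotor_b: bystander: turned grey rotor, 54 mm wide and 54 mm tall, loose, origin under its middle
- stamp_b: bystander: small dark red wooden hand stamp, 25 mm wide, 60 mm tall, standing loose, origin under its middle
- feeler_b: bystander: small wooden block holding five upright metal pieces, 40 x 70 x 43 mm, loose
- hex_b: bystander: black hex key lying flat, 31 x 93 mm, 6 mm thick, loose
- tin_b: bystander: round open tin with screws, 63 mm wide, 28 mm tall, loose
- brush_tip (a point): centre of the flat free end of the bristle head; moves with the head when the bristles give
- driver_b: bystander: red-handled screwdriver lying flat, 190 mm long, loose

How it is judged:
By the outcome, as a careful person would: the job done as asked, in the order asked, and still so for the second after the job is handed in, with the robot touching nothing.
It also fails if it takes over 72 s, if anything falls off the work surface, if the arm or the gripper's body presses on something with over 40 N, if the wrist force passes 120 N, or if a joint passes its speed limit or range.

## Working session

There is one attempt and no reset: what is moved stays moved. The work goes in short steps, Python scripts to look and compute and a tool call to move; the robot and the scene stay as the last step left them, time stands still between calls to the robot, and variables do not carry over. Pictures are saved under pics/ and viewed, about 8 in all and at most 12, crops included, and the job is handed in when it is done.

Besides the shell and the picture viewer there is one more tool, called after "Emit:" as a command line: name --argument value ..., lists and objects as JSON in quotes. play_rows: Moves the arm, as the interface text tells. Shifts and turns lie within -1 to 1; 1 stands for 0.3 m of shift or pi/2 rad of turn. Its arguments: {"type":"object","properties":{"rows":{"type":"array"},"force":{"type":"number"}},"required":["rows"]}

```bash
mkdir -p pics; ls; python3 - <<'E'
from plant import ctrl,cams
import cv2,numpy as np
s=ctrl.get_state();print(s)
for n in ("scene","top"):
    c=cams.read_camera(n);cv2.imwrite(f"pics/{n}0.png",c["color"][:,:,::-1]);print(n,c["fx"],c["cx"],c["cy"]);print(np.round(c["view"],4).tolist())
E
```

```text
pics
{'time': 0.0, 'qpos': array([ 1.03100590e+00,  2.87194454e-01,  1.57817278e+00,  3.76927449e-05,
        1.27857956e+00, -1.50004504e-01]), 'dq': array([-6.68592543e-05,  5.45687928e-05,  2.02567302e-04,  1.30325651e-03,
       -8.17374567e-04, -4.55496082e-04]), 'joint_efforts': array([ 6.21341533e-04, -4.05970287e+01, -2.92630434e+01, -1.26542632e-04,
        5.71301833e-03, -1.24736036e-05]), 'eef_pos': array([0.25612319, 0.62381903, 0.22993026]), 'tcp_rot': array([-0.39404332,  0.588125  ,  0.39335661,  0.5866084 ]), 'contact_force': array([-0.50323332,  0.63101097,  0.43353101]), 'wrist_torque': array([-0.02429853,  0.05850416,  0.05776648]), 'opening': 1.003491680279223}
scene 429.8858311383224 322.5318292451043 195.73266249073285
[[-0.53, -0.8479, 0.0128, 0.254], [-0.6727, 0.4112, -0.6152, 0.4748], [0.5163, -0.3347, -0.7883, 0.7971], [0.0, 0.0, 0.0, 1.0]]
top 452.44759439490826 315.6677478868126 203.41110069354673
[[0.0137, -0.9998, 0.0167, -0.0869], [-0.9906, -0.0159, -0.1358, 0.5572], [0.136, -0.0147, -0.9906, 1.0664], [0.0, 0.0, 0.0, 1.0]]
```

View pics/scene0.png

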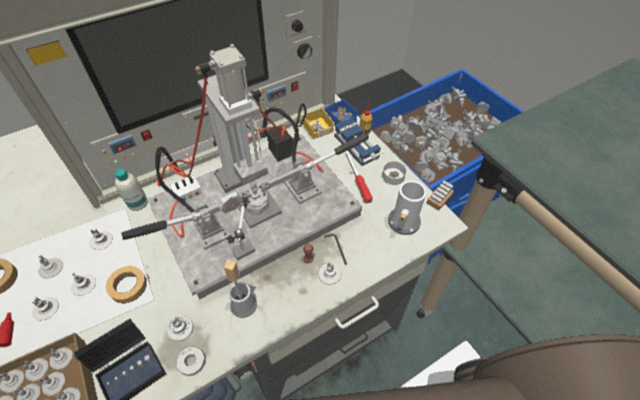

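View pics/top0.png

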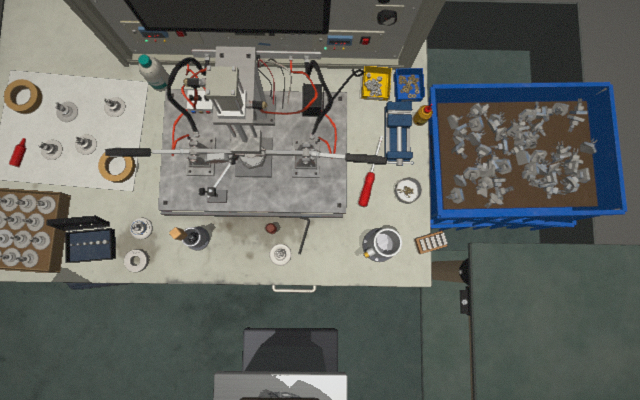

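The scene view shows the pot and brush at (241,297), handle (232,270), and the barrel at (410,200) with its brass port at (403,215). In the top view the pot is at (197,238), and the barrel mouth at (387,243) with the port at about (366,254). I'll zoom in.

```bash
python3 - <<'E'
import cv2,numpy as np
s=cv2.imread("pics/scene0.png");t=cv2.imread("pics/top0.png")
f=lambda im,x,y:cv2.resize(im[y:y+60,x:x+80],(400,300),interpolation=cv2.INTER_CUBIC)
m=np.vstack([np.hstack([f(s,200,255),f(s,370,175)]),np.hstack([f(t,155,210),f(t,345,215)])])
cv2.imwrite("pics/m0.png",m)
E
```

```text
(no output)
```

View pics/m0.png

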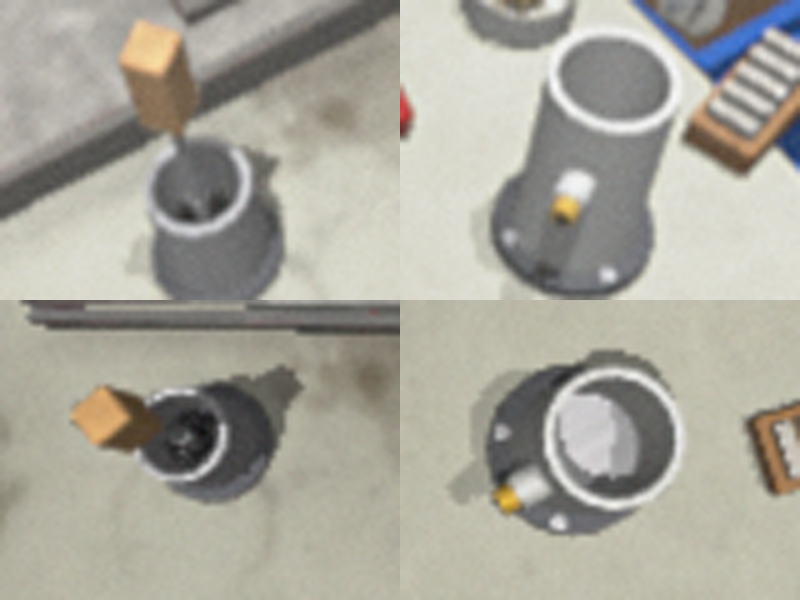

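```bash
cat > h.py <<'E'
import numpy as np,cv2
from scipy.optimize import least_squares
V=dict(scene=(429.886,322.532,195.733,np.array([[-0.53,-0.8479,0.0128,0.254],[-0.6727,0.4112,-0.6152,0.4748],[0.5163,-0.3347,-0.7883,0.7971]])),
top=(452.4476,315.6677,203.4111,np.array([[0.0137,-0.9998,0.0167,-0.0869],[-0.9906,-0.0159,-0.1358,0.5572],[0.136,-0.0147,-0.9906,1.0664]])))
def proj(n,p):
    f,cx,cy,M=V[n];c=M[:,:3]@p+M[:,3];return np.array([f*c[0]/c[2]+cx,f*c[1]/c[2]+cy])
def tri(obs,z=None):
    g=lambda x:np.concatenate([proj(n,x if z is None else [x[0],x[1],z])-uv for n,uv in obs])
    r=least_squares(g,[.6,.1,.1][: 3 if z is None else 2]);return np.round(r.x,4),np.round(r.fun,1)
E
python3 - <<'E'
from h import *
P=dict(potrim=((239.8,292.6),(191,236.8),.07),handletop=((231,264),(176.4,233.4),None),barrim=((412.8,191),(387.8,242.4),.13),port=((403,217),(366.4,254.8),.085))
for k,(s,t,z) in P.items():
    o=[("scene",s),("top",t)]
    print(k,tri(o),z and (tri(o,z),tri(o[:1],z),tri(o[1:],z)))
E
```

```text
potrim (array([0.4713, 0.2143, 0.063 ]), array([ 0.1,  0. , -0.1, -0.1])) ((array([0.4693, 0.2138]), array([ 0.2, -0.8, -0.7,  0.6])), (array([0.4679, 0.215 ]), array([-0.,  0.])), (array([0.4707, 0.2123]), array([0., 0.])))
handletop (array([0.471 , 0.2134, 0.1871]), array([ 0.4,  0.1, -0.3, -0.3])) None
barrim (array([ 0.4616, -0.2392,  0.1253]), array([ 0.1,  0. , -0.1, -0.1])) ((array([ 0.4605, -0.2376]), array([ 0.2, -0.6, -0.4,  0.3])), (array([ 0.4593, -0.2359]), array([0., 0.])), (array([ 0.4612, -0.2385]), array([0., 0.])))
port (array([ 0.4345, -0.1967,  0.0829]), array([ 0.1,  0. , -0.1, -0.1])) ((array([ 0.4341, -0.1961]), array([ 0.2, -0.3, -0.2,  0.1])), (array([ 0.4337, -0.1953]), array([-0.,  0.])), (array([ 0.4343, -0.1966]), array([0., 0.])))
```

```bash
cat >> h.py <<'E'
from scipy.spatial.transform import Rotation as Ro
def plan(st,pos,yaw):
    """shift and turn (tool units) to TCP pos, tool down, jaw axis z_tool at world yaw (mod pi, nearest)"""
    R0=Ro.from_quat(st["tcp_rot"]);best=None
    for k in (0,np.pi,-np.pi):
        a=yaw+k;z=np.array([np.cos(a),np.sin(a),0]);x=np.array([0,0,-1.]);R=Ro.from_matrix(np.c_[x,np.cross(z,x),z])
        v=(R0.inv()*R).as_rotvec()
        if best is None or np.linalg.norm(v)<np.linalg.norm(best):best=v
    return np.round(R0.inv().apply(np.array(pos)-st["eef_pos"])/.3,4),np.round(best/(np.pi/2),4)
def show(st):
    R=Ro.from_quat(st["tcp_rot"]).as_matrix();print("t",round(st["time"],2),"pos",np.round(st["eef_pos"],4),"jawyaw",np.round(np.degrees(np.arctan2(R[1,2],R[0,2])),1),"x",np.round(R[:,0],3),"F",np.round(st["contact_force"],2),"open",round(st["opening"],3),"q",np.round(st["qpos"],2))
E
python3 - <<'E'
from h import *
from plant import ctrl
st=ctrl.get_state();show(st);print(np.round(Ro.from_quat(st["tcp_rot"]).as_matrix(),3).tolist())
sc=[(200+x/5,255+y/5) for x,y in [(133,22),(185,35),(172,72),(120,62)]]
tp=[(155+x/5,210+y/5) for x,y in [(72,115),(105,87),(143,120),(108,147)]]
for n,c in(("scene",sc),("top",tp)):
    w=np.array([tri([(n,p)],.19)[0] for p in c]);d=np.roll(w,-1,0)-w
    print(n,w.mean(0),np.hypot(*d.T),np.degrees(np.arctan2(d[:,1],d[:,0]))%90)
b=np.array([.4605,-.238])
print(plan(st,[.471,.214,.26],np.radians(40)))
E
```

```text
t 0.1 pos [0.2562 0.6239 0.2301] jawyaw 67.7 x [-0.001 -0.002 -1.   ] F [-0.64  0.35 -0.36] open 1.0 q [ 1.03  0.29  1.58 -0.    1.28 -0.15]
[[-0.001, -0.925, 0.38], [-0.002, 0.38, 0.925], [-1.0, 0.0, -0.002]]
scene [0.469325 0.2155  ] [0.02129812 0.01606393 0.0205139  0.01745222] [42.90706569 47.27044967 46.58017247 49.64797069]
top [0.470125 0.2118  ] [0.01762413 0.0212417  0.01789972 0.02030665] [42.4705058  50.53978807 39.55966797 50.19442891]
(array([-0.098 , -1.1816, -0.9918]), array([ 3.074e-01, -1.400e-03,  1.000e-04]))
```

Emit:
play_rows --rows '[[60,[-0.03,-0.6,-0.5],[0.1,0,0]],[60,[-0.03,-0.6,-0.5],[0.12,0,0]],[60,[-0.03,-0.6,-0.5],[0.12,0,0]],[60,[-0.03,-0.6,-0.5],[0.12,0,0]],[60,[-0.03,-0.6,-0.5],[0.12,0,0]],[60,[-0.03,-0.6,-0.5],[0.12,0,0]],[60,[-0.03,-0.6,-0.5],[0.12,0,0]]]'

```text
time: 0.68
eef_pos: [0.3679, 0.4134, 0.2401]
tcp_rot: [-0.336, 0.623, 0.335, 0.622]
contact_force: [0.4, 0.0, -0.1]
opening: 0.602
```

```bash
python3 - <<'E'
from h import *
from plant import ctrl
st=ctrl.get_state();show(st)
print(plan(st,[.47,.2138,.25],np.radians(46)))
E
```

```text
t 0.68 pos [0.3679 0.4134 0.2401] jawyaw 56.6 x [ 0.    -0.002 -1.   ] F [ 0.39  0.   -0.14] open 0.602 q [ 0.66  0.01  1.87 -0.    1.26 -0.33]
(array([-0.0315, -0.6504, -0.3681]), array([ 0.1177, -0.0008,  0.001 ]))
```

Emit:
play_rows --rows '[[60,[-0.032,-0.65,-0.368],[0.118,0,0]],[60,[-0.032,-0.65,-0.368],[0.118,0,0]],[60,[-0.032,-0.65,-0.368],[0.118,0,0]],[60,[-0.032,-0.65,-0.368],[0.118,0,0]],[60,[-0.032,-0.65,-0.368],[0.118,0,0]],[60,[-0.032,-0.65,-0.368],[0.118,0,0]],[60,[-0.032,-0.65,-0.368],[0.118,0,0]],[60,[-0.032,-0.65,-0.368],[0.118,0,0]]]'

```text
time: 1.35
eef_pos: [0.4689, 0.218, 0.2495]
tcp_rot: [-0.277, 0.651, 0.277, 0.65]
contact_force: [0.3, 0.2, 0.3]
opening: 0.599
```

```bash
python3 - <<'E'
from h import *
from plant import ctrl,cams
st=ctrl.get_state();show(st)
c=cams.read_camera("wrist");print(c["fx"],c["cx"],c["cy"],np.round(c["view"],4).tolist())
M=np.array(c["view"]);im=c["color"][:,:,::-1].copy();cv2.imwrite("pics/w1raw.png",im)
for p in ([.47,.2138,.192],[.47,.2138,.07],):
    q=M[:3,:3]@p+M[:3,3];print(p,q[:2]/q[2]*c["fx"]+[c["cx"],c["cy"]])
cv2.imwrite("pics/w1.png",im)
print(plan(st,[.47,.2138,.1455],np.radians(46)))
E
```

```text
t 1.35 pos [0.4689 0.218  0.2495] jawyaw 46.1 x [-0.001  0.001 -1.   ] F [0.34 0.2  0.26] open 0.599 q [ 0.24 -0.08  1.94  0.    1.28 -0.57]
321.3260725680019 323.19589558953345 202.18729501554304 [[0.6929, 0.7211, -0.0009, -0.4824], [0.6868, -0.6596, 0.3054, -0.2236], [0.2196, -0.2122, -0.9522, 0.341], [0.0, 0.0, 0.0, 1.0]]
[0.47, 0.2138, 0.192] [319.13177427 227.20251587]
[0.47, 0.2138, 0.07] [320.66386423 182.41735793]
(array([ 0.3467, -0.0127, -0.0073]), array([ 0.0015, -0.0002, -0.0007]))
```

View pics/w1.png

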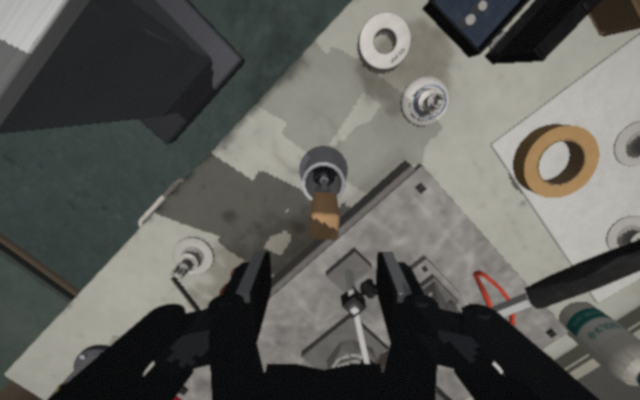

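The wrist view shows the handle top at (324,226) and the pot rim centre at (323,180), both square to the jaws. The prediction was about 2 mm off, so I'll correct and descend.

```bash
python3 - <<'E'
from h import *
from plant import ctrl
st=ctrl.get_state();show(st)
print(plan(st,[.4715,.2152,.1455],np.radians(46)))
E
```

```text
t 1.4 pos [0.4685 0.2187 0.2495] jawyaw 46.2 x [-0.001  0.001 -1.   ] F [-1.12  1.49  0.39] open 0.604 q [ 0.24 -0.08  1.94  0.    1.28 -0.57]
(array([ 0.3466, -0.0158, -0.0014]), array([ 0.0026, -0.0002, -0.0007]))
```

Emit:
play_rows --rows '[[60,[0,-0.016,-0.001],[0,0,0]],[60,[0.08,-0.016,-0.001],[0,0,0]],[60,[0.16,-0.016,-0.001],[0,0,0]],[60,[0.2,-0.016,-0.001],[0,0,0]],[60,[0.2,-0.016,-0.001],[0,0,0]],[60,[0.2,-0.016,-0.001],[0,0,0]]]'

```text
time: 1.9
eef_pos: [0.4715, 0.2153, 0.1894]
tcp_rot: [-0.278, 0.651, 0.278, 0.649]
contact_force: [-0.2, -1.1, 0.2]
opening: 0.601
```

```bash
python3 - <<'E'
from h import *
from plant import ctrl
st=ctrl.get_state();show(st);print(st["dq"])
print(plan(st,[.4715,.2152,.1455],np.radians(46)))
E
```

```text
t 1.9 pos [0.4715 0.2153 0.1894] jawyaw 46.3 x [-0.002 -0.    -1.   ] F [-0.25 -1.09  0.19] open 0.601 q [ 0.23 -0.02  2.    0.    1.17 -0.58]
[-4.89740909e-03 -2.18990614e-02 -4.03253167e-02 -3.30098990e-05
 -1.45851546e-03 -1.60233671e-03]
(array([ 1.464e-01, -3.000e-04, -1.000e-04]), array([ 0.0037, -0.0009, -0.0006]))
```

Exact. Descend and grip gently, then firmly.

Emit:
play_rows --rows '[[60,[0.05,0,0],[0,0,0]],[60,[0.1,0,0],[0,0,0]],[60,[0.146,0,0],[0,0,0]],[60,[0.146,0,0],[0,0,0]],[10,[0.146,0,0],[0,0,0]],[10,[0.146,0,0],[0,0,0]],[10,[0.146,0,0],[0,0,0]],[10,[0.146,0,0],[0,0,0]],[10,[0.146,0,0],[0,0,0]],[10,[0.146,0,0],[0,0,0]]]' --force 60

```text
time: 2.73
eef_pos: [0.473, 0.2149, 0.1473]
tcp_rot: [-0.278, 0.649, 0.278, 0.651]
contact_force: [0.1, 0.0, 2.3]
opening: 0.224
```

Emit:
play_rows --rows '[[0,[0,0,0],[0,0,0]],[0,[0,0,0],[0,0,0]],[0,[0,0,0],[0,0,0]],[0,[0,0,0],[0,0,0]],[0,[0,0,0],[0,0,0]]]' --force 100

```text
time: 3.15
eef_pos: [0.4727, 0.2148, 0.1466]
tcp_rot: [-0.278, 0.65, 0.278, 0.651]
contact_force: [1.8, 1.0, 3.4]
opening: 0.222
```

```bash
python3 - <<'E'
from h import *
from plant import ctrl
st=ctrl.get_state();show(st);print(st["wrist_torque"])
E
```

```text
t 3.15 pos [0.4727 0.2148 0.1466] jawyaw 46.2 x [ 0.002  0.    -1.   ] F [1.75 1.02 3.36] open 0.222 q [ 0.23  0.03  2.03  0.    1.08 -0.58]
[ 1.71668749e-01 -2.97654408e-01  2.93159968e-04]
```

Emit:
play_rows --rows '[[0,[-0.03,0,0],[0,0,0]],[0,[-0.1,0,0],[0,0,0]],[0,[-0.18,0,0],[0,0,0]],[0,[-0.26,0,0],[0,0,0]],[0,[-0.34,0,0],[0,0,0]],[0,[-0.42,0,0],[0,0,0]],[0,[-0.5,0,0],[0,0,0]],[0,[-0.55,0,0],[0,0,0]],[0,[-0.57,0,0],[0,0,0]],[0,[-0.57,0,0],[0,0,0]]]'

```text
time: 3.98
eef_pos: [0.4721, 0.2146, 0.3181]
tcp_rot: [-0.278, 0.65, 0.278, 0.651]
contact_force: [0.5, 0.3, -1.4]
opening: 0.217
```

```bash
python3 - <<'E'
from h import *
from plant import ctrl
st=ctrl.get_state();show(st);print(st["wrist_torque"])
print(plan(st,[.4612,-.238,.32],np.radians(-58)))
E
```

```text
t 3.98 pos [0.4721 0.2146 0.3181] jawyaw 46.3 x [ 0.001  0.    -1.   ] F [ 0.55  0.31 -1.38] open 0.217 q [ 0.23 -0.12  1.85 -0.    1.41 -0.58]
[ 0.03037272 -0.01387923 -0.04743111]
(array([-0.0064, -1.0171, -1.115 ]), array([-8.417e-01,  1.000e-04,  5.000e-04]))
```

Emit:
play_rows --rows '[[0,[0,-0.03,-0.03],[0.03,0,0]],[0,[0,-0.08,-0.08],[0.1,0,0]],[0,[0,-0.14,-0.15],[0.17,0,0]],[0,[0,-0.2,-0.22],[0.24,0,0]],[0,[0,-0.26,-0.29],[0.31,0,0]],[0,[0,-0.32,-0.36],[0.38,0,0]],[0,[0,-0.38,-0.42],[0.45,0,0]],[0,[0,-0.44,-0.49],[0.52,0,0]],[0,[0,-0.49,-0.54],[0.57,0,0]],[0,[0,-0.51,-0.56],[0.58,0,0]]]'

```text
time: 4.82
eef_pos: [0.4651, -0.0153, 0.3145]
tcp_rot: [0.039, 0.708, -0.039, 0.704]
contact_force: [-0.4, -0.1, -0.6]
opening: 0.219
```

```bash
python3 - <<'E'
from h import *
from plant import ctrl
st=ctrl.get_state();show(st)
print(plan(st,[.4612,-.238,.32],np.radians(-58)))
E
```

```text
t 4.82 pos [ 0.4651 -0.0153  0.3145] jawyaw -6.4 x [-0.005 -0.    -1.   ] F [-0.41 -0.1  -0.64] open 0.219 q [-0.25 -0.24  1.97 -0.    1.42 -0.14]
(array([-0.018 , -0.7393,  0.0694]), array([ 0.5737, -0.0027,  0.0018]))
```

Emit:
play_rows --rows '[[0,[0,-0.03,0.003],[0.03,0,0]],[0,[-0.005,-0.1,0.01],[0.1,0,0]],[0,[-0.01,-0.2,0.02],[0.17,0,0]],[0,[-0.01,-0.3,0.03],[0.24,0,0]],[0,[-0.018,-0.4,0.04],[0.31,0,0]],[0,[-0.018,-0.5,0.05],[0.38,0,0]],[0,[-0.018,-0.59,0.055],[0.45,0,0]],[0,[-0.018,-0.67,0.063],[0.52,0,0]],[0,[-0.018,-0.72,0.068],[0.56,0,0]],[0,[-0.018,-0.739,0.069],[0.574,0,0]]]'

```text
time: 5.65
eef_pos: [0.4631, -0.2367, 0.3204]
tcp_rot: [0.342, 0.62, -0.342, 0.618]
contact_force: [-0.8, 1.3, -1.2]
opening: 0.222
```

Emit:
play_rows --rows '[[0,[0,0,0],[0,0,0]],[0,[0,0,0],[0,0,0]],[0,[0,0,0],[0,0,0]]]'

```text
time: 5.9
eef_pos: [0.464, -0.234, 0.322]
tcp_rot: [0.34, 0.62, -0.34, 0.62]
contact_force: [-0.0, 0.2, -0.8]
opening: 0.222
```

```bash
python3 - <<'E'
from h import *
from plant import ctrl,cams
st=ctrl.get_state();show(st);print(st["wrist_torque"])
ims=[cams.read_camera(n)["color"][:,:,::-1] for n in("scene","top")]
f=lambda im,x,y:cv2.resize(im[y:y+120,x:x+80],(400,600),interpolation=cv2.INTER_CUBIC)
cv2.imwrite("pics/m2.png",np.hstack([f(ims[0],370,115),f(ims[1],345,180)]))
tip=st["eef_pos"]-[0,0,.1406]
print([proj(n,tip) for n in("scene","top")])
E
```

```text
t 5.9 pos [ 0.464 -0.234  0.322] jawyaw -57.5 x [-0.001  0.001 -1.   ] F [-0.04  0.19 -0.84] open 0.222 q [-0.66 -0.12  1.84  0.    1.42  0.34]
[-0.04841967  0.06960874  0.00750416]
[array([414.88517372, 175.76235539]), array([389.9225532 , 239.78986963])]
```

View pics/m2.png

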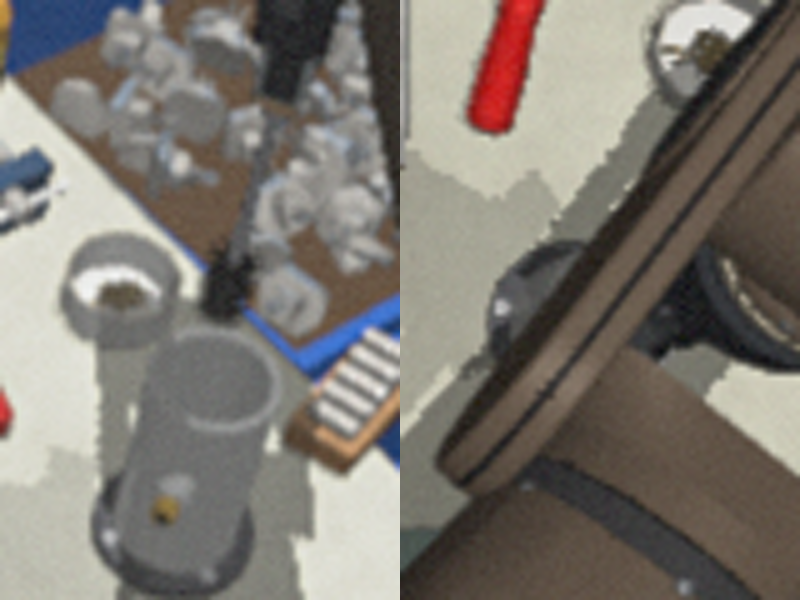

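The scene crop shows the head tip at (414,177), where the prediction is (415,176), so the brush is held straight and the tip offset is confirmed. I'll use the piston's edge in the first top crop (about (637,465)) as a prior for its height.

```bash
python3 - <<'E'
from h import *
from plant import ctrl
a=np.linspace(0,2*np.pi,73)
for h in (.025,.03,.035,.04,.045,.05):
    q=np.array([proj("top",[.4609+.027*np.cos(t),-.238+.027*np.sin(t),h]) for t in a]);q=(q-[345,215])*5+[400,300]
    print(h,"right",q[:,0].max(),"bottom",q[:,1].max())
st=ctrl.get_state();show(st)
print(plan(st,[.461,-.238,.235],np.radians(-58)))
E
```

```text
0.025 right 630.5346965264437 bottom 503.8341340103105
0.03 right 632.3993067007058 bottom 503.6162737587736
0.035 right 634.2807344224008 bottom 503.39644124557924
0.04 right 636.1792082469274 bottom 503.17460956699136
0.045 right 638.0949608900454 bottom 502.9507513277116
0.05 right 640.02822932297 bottom 502.724838629601
t 6.0 pos [ 0.4642 -0.2341  0.3225] jawyaw -57.5 x [-0.  0. -1.] F [-0.04  0.09 -1.84] open 0.221 q [-0.66 -0.12  1.84  0.    1.42  0.34]
(array([ 0.2915, -0.016 ,  0.0055]), array([ 0.0056, -0.0002, -0.0001]))
```

Emit:
play_rows --rows '[[0,[0.0,-0.016,0.005],[0.005,0,0]],[0,[0.0,-0.016,0.005],[0.005,0,0]],[0,[0.05,-0.016,0.005],[0.005,0,0]],[0,[0.1,-0.016,0.005],[0.005,0,0]],[0,[0.15,-0.016,0.005],[0.005,0,0]],[0,[0.2,-0.016,0.005],[0.005,0,0]],[0,[0.25,-0.016,0.005],[0.005,0,0]],[0,[0.29,-0.016,0.005],[0.005,0,0]],[0,[0.29,-0.016,0.005],[0.005,0,0]],[0,[0.29,-0.016,0.005],[0.005,0,0]]]'

```text
time: 6.83
eef_pos: [0.4606, -0.2387, 0.235]
tcp_rot: [0.343, 0.619, -0.343, 0.618]
contact_force: [0.0, 0.2, -0.9]
opening: 0.223
```

```bash
cat >> h.py <<'E'
U=np.array([np.cos(np.radians(122)),np.sin(np.radians(122)),0])
def rep(n=1):
    from plant import ctrl
    st=ctrl.get_state();show(st);d=st["eef_pos"]-[.461,-.238,0]
    print("along port dir mm",round(1e3*d@U,1),"across",round(1e3*d@np.cross([0,0,1],U),1),"F along",round(st["contact_force"]@U,2),"across",round(st["contact_force"]@np.cross([0,0,1],U),2),"tau",np.round(st["wrist_torque"],3))
    return st
E
python3 -c "
from h import *
st=rep();print(Ro.from_quat(st['tcp_rot']).as_matrix().round(2).tolist());print(plan(st,[.461,-.238,.198],np.radians(-58)))"
```

```text
t 6.83 pos [ 0.4606 -0.2387  0.235 ] jawyaw -58.1 x [-0.001  0.001 -1.   ] F [ 0.03  0.23 -0.87] open 0.223 q [-0.67 -0.06  1.95  0.    1.26  0.34]
along port dir mm -0.4 across 0.7 F along 0.18 across -0.15 tau [ 0.007 -0.007 -0.023]
[[-0.0, 0.85, 0.53], [0.0, 0.53, -0.85], [-1.0, -0.0, -0.0]]
(array([ 0.1235,  0.0025, -0.0012]), array([-0.0006, -0.0008,  0.0003]))
```

Emit:
play_rows --rows '[[0,[0.04,0.002,-0.001],[0,0,0]],[0,[0.08,0.002,-0.001],[0,0,0]],[0,[0.11,0.002,-0.001],[0,0,0]],[0,[0.13,0.002,-0.001],[0,0,0]],[0,[0.13,0.002,-0.001],[0,0,0]],[0,[0.13,0.002,-0.001],[0,0,0]]]'

```text
time: 7.33
eef_pos: [0.461, -0.2382, 0.1959]
tcp_rot: [0.343, 0.619, -0.343, 0.618]
contact_force: [-0.2, 0.4, -0.7]
opening: 0.223
```

Emit:
play_rows --rows '[[0,[0.005,0,0],[0,0,0]],[0,[0.01,0,0],[0,0,0]],[0,[0.015,0,0],[0,0,0]],[0,[0.02,0,0],[0,0,0]],[0,[0.02,0,0],[0,0,0]]]'

```text
time: 7.75
eef_pos: [0.4611, -0.2383, 0.1903]
tcp_rot: [0.343, 0.618, -0.343, 0.618]
contact_force: [-0.1, -0.3, -1.1]
opening: 0.221
```

Emit:
play_rows --rows '[[0,[0.005,0,0],[0,0,0]],[0,[0.01,0,0],[0,0,0]],[0,[0.015,0,0],[0,0,0]],[0,[0.015,0,0],[0,0,0]]]'

```text
time: 8.08
eef_pos: [0.4616, -0.2387, 0.1871]
tcp_rot: [0.343, 0.618, -0.343, 0.619]
contact_force: [-0.8, 0.8, 5.2]
opening: 0.219
```

Emit:
play_rows --rows '[[0,[0,0,0],[0,0,0]],[0,[0,0,0],[0,0,0]]]'

```text
time: 8.25
eef_pos: [0.4616, -0.2387, 0.1869]
tcp_rot: [0.343, 0.618, -0.343, 0.619]
contact_force: [-0.3, 1.5, 5.3]
opening: 0.222
```

```bash
python3 -c "
from h import *
st=rep()"
```

```text
t 8.25 pos [ 0.4616 -0.2387  0.1869] jawyaw -58.1 x [ 0.001 -0.001 -1.   ] F [-0.28  1.53  5.28] open 0.222 q [-0.67 -0.02  2.   -0.    1.16  0.34]
along port dir mm -0.9 across -0.1 F along 1.44 across -0.57 tau [0.191 0.191 0.051]
```

Emit:
play_rows --rows '[[0,[-0.03,0,0],[0,0,0]],[0,[-0.07,0,0],[0,0,0]],[0,[-0.11,0,-0.01],[0,0,0]],[0,[-0.15,0,-0.02],[0,0,0]],[0,[-0.164,0,-0.03],[0,0,0]],[0,[-0.164,0,-0.037],[0,0,0]],[0,[-0.164,0,-0.037],[0,0,0]],[0,[-0.164,0,-0.037],[0,0,0]]]'

```text
time: 8.92
eef_pos: [0.4549, -0.2286, 0.2346]
tcp_rot: [0.343, 0.619, -0.343, 0.618]
contact_force: [0.2, -1.5, -0.5]
opening: 0.219
```

```bash
python3 -c "
from h import *
st=rep()"
```

```text
t 8.92 pos [ 0.4549 -0.2286  0.2346] jawyaw -58.1 x [-0.001  0.001 -1.   ] F [ 0.18 -1.53 -0.53] open 0.219 q [-0.67 -0.09  1.97 -0.    1.26  0.35]
along port dir mm 11.2 across 0.2 F along -1.39 across 0.66 tau [-0.026 -0.058 -0.018]
```

Emit:
play_rows --rows '[[0,[0,0,-0.005],[0,0,0]],[0,[0,0,-0.01],[0,0,0]],[0,[0,0,-0.01],[0,0,0]]]'

```text
time: 9.17
eef_pos: [0.4536, -0.2265, 0.2347]
tcp_rot: [0.343, 0.618, -0.343, 0.618]
contact_force: [0.4, -1.5, -1.4]
opening: 0.221
```

```bash
python3 -c "
from h import *
st=rep()"
```

```text
t 9.17 pos [ 0.4536 -0.2265  0.2347] jawyaw -58.1 x [-0. -0. -1.] F [ 0.41 -1.47 -1.39] open 0.221 q [-0.66 -0.09  1.98 -0.    1.25  0.35]
along port dir mm 13.6 across 0.1 F along -1.47 across 0.44 tau [-0.245 -0.131  0.011]
```

Emit:
play_rows --rows '[[0,[0,0,-0.004],[0,0,0]],[0,[0,0,-0.007],[0,0,0]],[0,[0,0,-0.007],[0,0,0]],[0,[0,0,-0.007],[0,0,0]]]'

```text
time: 9.5
eef_pos: [0.4529, -0.2252, 0.2353]
tcp_rot: [0.343, 0.618, -0.343, 0.619]
contact_force: [1.5, -3.1, -2.7]
opening: 0.22
```

```bash
python3 -c "
from h import *
st=rep()"
```

```text
t 9.5 pos [ 0.4529 -0.2252  0.2353] jawyaw -58.1 x [ 0.001 -0.002 -1.   ] F [ 1.48 -3.08 -2.7 ] open 0.22 q [-0.66 -0.1   1.98 -0.    1.25  0.35]
along port dir mm 15.2 across 0.1 F along -3.4 across 0.38 tau [-0.758 -0.369 -0.002]
```

Emit:
play_rows --rows '[[0,[0,0,-0.004],[0,0,0]],[0,[0,0,-0.005],[0,0,0]],[0,[0,0,-0.005],[0,0,0]]]'

```text
time: 9.75
eef_pos: [0.4522, -0.2241, 0.2355]
tcp_rot: [0.343, 0.617, -0.344, 0.619]
contact_force: [1.8, -4.2, -2.9]
opening: 0.222
```

```bash
python3 -c "
from h import *
st=rep()"
```

```text
t 9.75 pos [ 0.4522 -0.2241  0.2355] jawyaw -58.1 x [ 0.002 -0.002 -1.   ] F [ 1.83 -4.24 -2.89] open 0.222 q [-0.66 -0.1   1.98 -0.    1.25  0.35]
along port dir mm 16.5 across 0.0 F along -4.56 across 0.7 tau [-1.204 -0.622 -0.013]
```

Emit:
play_rows --rows '[[0,[0.015,0,0],[0,0,0]],[0,[0.035,0,0],[0,0,0]],[0,[0.055,0,0],[0,0,0]],[0,[0.075,0,0],[0,0,0]],[0,[0.095,0,0],[0,0,0]]]'

```text
time: 10.17
eef_pos: [0.4524, -0.2239, 0.2068]
tcp_rot: [0.343, 0.617, -0.343, 0.619]
contact_force: [2.6, -5.1, 1.9]
opening: 0.224
```

Emit:
play_rows --rows '[[0,[0.02,0,0],[0,0,0]],[0,[0.04,0,0],[0,0,0]],[0,[0.05,0,0],[0,0,0]],[0,[0.059,0,0],[0,0,0]],[0,[0.059,0,0],[0,0,0]],[0,[0.059,0,0],[0,0,0]]]'

```text
time: 10.67
eef_pos: [0.4521, -0.2238, 0.1888]
tcp_rot: [0.343, 0.618, -0.343, 0.619]
contact_force: [3.0, -4.7, 1.8]
opening: 0.22
```

```bash
python3 -c "
from h import *
st=rep()"
```

```text
t 10.67 pos [ 0.4521 -0.2238  0.1888] jawyaw -58.1 x [ 0.001 -0.001 -1.   ] F [ 2.97 -4.72  1.79] open 0.22 q [-0.66 -0.05  2.03 -0.    1.16  0.35]
along port dir mm 16.7 across -0.0 F along -5.57 across -0.02 tau [-1.277 -0.859 -0.013]
```

Emit:
play_rows --rows '[[0,[0.004,0,0],[0,0,0]],[0,[0.008,0,0],[0,0,0]],[0,[0.008,0,0],[0,0,0]],[0,[0.008,0,0],[0,0,0]]]'

```text
time: 11.0
eef_pos: [0.4523, -0.2238, 0.1872]
tcp_rot: [0.343, 0.618, -0.343, 0.619]
contact_force: [2.7, -4.8, 5.0]
opening: 0.22
```

```bash
python3 -c "
from h import *
st=rep()"
```

```text
t 11.0 pos [ 0.4523 -0.2238  0.1872] jawyaw -58.1 x [ 0.001 -0.001 -1.   ] F [ 2.66 -4.8   5.  ] open 0.22 q [-0.66 -0.05  2.03 -0.    1.16  0.35]
along port dir mm 16.6 across -0.1 F along -5.48 across 0.29 tau [-1.341 -0.791  0.012]
```

Emit:
play_rows --rows '[[0,[0.004,0,0],[0,0,0]],[0,[0.004,0,0],[0,0,0]],[0,[0.004,0,0],[0,0,0]]]'

```text
time: 11.25
eef_pos: [0.4524, -0.2239, 0.1863]
tcp_rot: [0.343, 0.618, -0.343, 0.619]
contact_force: [2.5, -5.3, 6.6]
opening: 0.22
```

Emit:
play_rows --rows '[[0,[-0.015,0,0],[0,0,0]],[0,[-0.035,0,0],[0,0,0]],[0,[-0.055,0,0],[0,0,0]],[0,[-0.075,0,0],[0,0,0]],[0,[-0.095,0,0],[0,0,0]]]'

```text
time: 11.67
eef_pos: [0.451, -0.2233, 0.2113]
tcp_rot: [0.343, 0.619, -0.343, 0.618]
contact_force: [4.5, -5.9, -5.7]
opening: 0.222
```

Emit:
play_rows --rows '[[0,[-0.02,0,0],[0,0,0]],[0,[-0.04,0,0],[0,0,0]],[0,[-0.06,0,0],[0,0,0]],[0,[-0.071,0,0],[0,0,0]],[0,[-0.071,0,0],[0,0,0]],[0,[-0.071,0,0],[0,0,0]]]'

```text
time: 12.17
eef_pos: [0.4512, -0.2234, 0.2327]
tcp_rot: [0.343, 0.619, -0.343, 0.618]
contact_force: [4.5, -6.0, -3.3]
opening: 0.222
```

```bash
python3 -c "
from h import *
st=rep()"
```

```text
t 12.17 pos [ 0.4512 -0.2234  0.2327] jawyaw -58.1 x [-0.002  0.    -1.   ] F [ 4.52 -6.   -3.3 ] open 0.222 q [-0.66 -0.1   1.99 -0.    1.25  0.35]
along port dir mm 17.6 across 0.6 F along -7.49 across -0.66 tau [-1.753 -1.096 -0.064]
```

Emit:
play_rows --rows '[[0,[-0.005,0,0.001],[0,0,0]],[0,[-0.01,0,0.002],[0,0,0]],[0,[-0.01,0,0.002],[0,0,0]],[0,[-0.01,0,0.002],[0,0,0]]]'

```text
time: 12.5
eef_pos: [0.4513, -0.2237, 0.2352]
tcp_rot: [0.343, 0.619, -0.343, 0.617]
contact_force: [3.8, -5.8, -4.4]
opening: 0.224
```

```bash
python3 - <<'E'
from h import *
from plant import cams
st=rep()
im=cams.read_camera("scene")["color"][:,:,::-1]
cv2.imwrite("pics/m3.png",cv2.resize(im[150:225,370:470],(800,600),interpolation=cv2.INTER_CUBIC))
E
```

```text
t 12.5 pos [ 0.4513 -0.2237  0.2352] jawyaw -58.1 x [-0.003  0.001 -1.   ] F [ 3.77 -5.78 -4.42] open 0.224 q [-0.66 -0.1   1.98 -0.    1.26  0.35]
along port dir mm 17.3 across 0.6 F along -6.9 across -0.14 tau [-1.699 -1.139 -0.041]
```

View pics/m3.png

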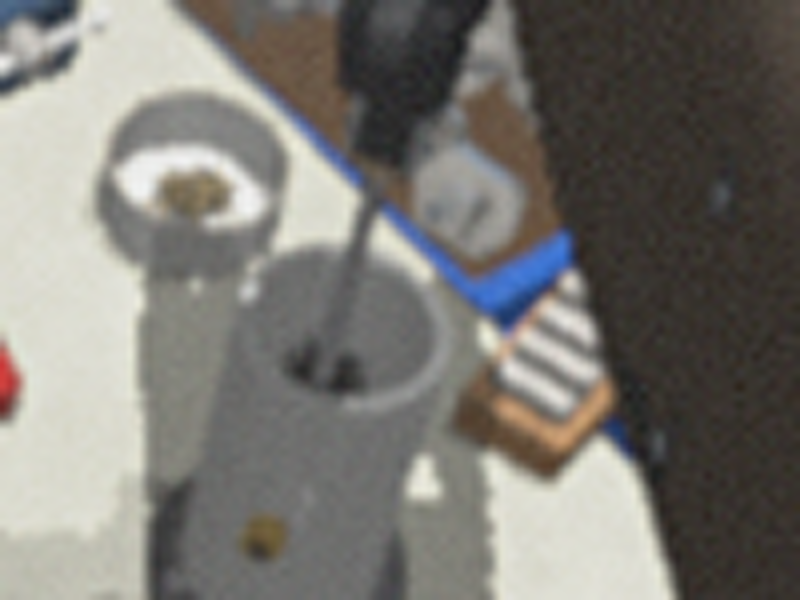

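```bash
python3 - <<'E'
from h import *
f=lambda p:np.round((proj("scene",p)-[370,150])*8)
c=np.array([.461,-.238,0])
print("rimc",f(c+[0,0,.13]),"inner near port",f(c+U*.027+[0,0,.13]),"outer far",f(c-U*.032+[0,0,.13]),"outer near",f(c+U*.032+[0,0,.13]))
for z in (.135,.13,.125,.12,.115): print(z,"head c",f(c+U*.015+[0,0,z]),"stem near head? inner edge",f(c+U*.002+[0,0,z]))
for z in (.13,.125,.12,.115): 
  a=np.linspace(0,6.28,60);q=np.array([f(c+U*.015+[.0125*np.cos(t),.0125*np.sin(t),z]) for t in a]);print(z,q.min(0),q.max(0))
print("handle bottom",f(c+U*.0175+[0,0,.2352-.1406+.131]))
E
```

```text
rimc [344. 321.] inner near port [314. 386.] outer far [379. 247.] outer near [309. 398.]
0.135 head c [331. 346.] stem near head? inner edge [345. 315.]
0.13 head c [328. 357.] stem near head? inner edge [342. 326.]
0.125 head c [325. 368.] stem near head? inner edge [339. 336.]
0.12 head c [322. 378.] stem near head? inner edge [336. 347.]
0.115 head c [319. 388.] stem near head? inner edge [333. 357.]
0.13 [285. 324.] [371. 391.]
0.125 [282. 334.] [368. 401.]
0.12 [279. 345.] [365. 412.]
0.115 [276. 355.] [362. 422.]
handle bottom [387. 145.]
```

The picture shows the head at the port-side wall, its top at (325,365), which matches a bristle top level with the rim. Second double stroke.

Emit:
play_rows --rows '[[0,[0.015,0,0],[0,0,0]],[0,[0.035,0,0],[0,0,0]],[0,[0.055,0,0],[0,0,0]],[0,[0.075,0,0],[0,0,0]],[0,[0.095,0,0],[0,0,0]],[0,[0.115,0,0],[0,0,0]],[0,[0.135,0,0],[0,0,0]],[0,[0.15,0,0],[0,0,0]],[0,[0.165,0,0],[0,0,0]],[0,[0.172,0,0],[0,0,0]]]'

```text
time: 13.38
eef_pos: [0.4522, -0.224, 0.1861]
tcp_rot: [0.343, 0.618, -0.343, 0.618]
contact_force: [3.0, -3.5, 6.3]
opening: 0.223
```

Emit:
play_rows --rows '[[0,[0.003,0,0],[0,0,0]],[0,[0.004,0,0],[0,0,0]],[0,[0.004,0,0],[0,0,0]]]'

```text
time: 13.63
eef_pos: [0.4525, -0.2242, 0.1862]
tcp_rot: [0.343, 0.618, -0.343, 0.619]
contact_force: [1.9, -4.1, 7.0]
opening: 0.221
```

```bash
python3 -c "
from h import *
st=rep()"
```

```text
t 13.63 pos [ 0.4525 -0.2242  0.1862] jawyaw -58.1 x [ 0.001 -0.001 -1.   ] F [ 1.9  -4.1   7.04] open 0.221 q [-0.66 -0.05  2.03 -0.    1.16  0.35]
along port dir mm 16.2 across -0.1 F along -4.48 across 0.56 tau [-1.141 -0.612 -0.072]
```

Emit:
play_rows --rows '[[0,[-0.015,0,0],[0,0,0]],[0,[-0.035,0,0],[0,0,0]],[0,[-0.055,0,0],[0,0,0]],[0,[-0.075,0,0],[0,0,0]],[0,[-0.095,0,0],[0,0,0]],[0,[-0.115,0,0],[0,0,0]],[0,[-0.135,0,0],[0,0,0]],[0,[-0.155,0,0],[0,0,0]],[0,[-0.17,0,0],[0,0,0]],[0,[-0.177,0,0],[0,0,0]]]'

```text
time: 14.47
eef_pos: [0.4514, -0.2237, 0.2363]
tcp_rot: [0.343, 0.619, -0.343, 0.617]
contact_force: [3.3, -5.4, -4.6]
opening: 0.221
```

Emit:
play_rows --rows '[[0,[0,0,0],[0,0,0]],[0,[0,0,0],[0,0,0]]]'

```text
time: 14.63
eef_pos: [0.4514, -0.2237, 0.236]
tcp_rot: [0.343, 0.619, -0.343, 0.617]
contact_force: [3.8, -4.9, -4.2]
opening: 0.221
```

```bash
python3 -c "
from h import *
st=rep()"
```

```text
t 14.63 pos [ 0.4514 -0.2237  0.236 ] jawyaw -58.1 x [-0.002  0.001 -1.   ] F [ 3.78 -4.93 -4.24] open 0.221 q [-0.66 -0.1   1.98 -0.    1.26  0.35]
along port dir mm 17.3 across 0.6 F along -6.18 across -0.59 tau [-1.675 -1.07   0.021]
```

Emit:
play_rows --rows '[[0,[0,0,0.015],[0,0,0]],[0,[0,0,0.035],[0,0,0]],[0,[0,0,0.055],[0,0,0]],[0,[0,0,0.075],[0,0,0]],[0,[0,0,0.09],[0,0,0]],[0,[0,0.001,0.1],[0,0,0]],[0,[0,0.001,0.11],[0,0,0]],[0,[0,0.001,0.11],[0,0,0]],[0,[0,0.001,0.11],[0,0,0]]]'

```text
time: 15.38
eef_pos: [0.4696, -0.2514, 0.2382]
tcp_rot: [0.343, 0.619, -0.343, 0.618]
contact_force: [-1.0, 0.9, -0.7]
opening: 0.222
```

```bash
python3 -c "
from h import *
st=rep()"
```

```text
t 15.38 pos [ 0.4696 -0.2514  0.2382] jawyaw -58.1 x [-0.001  0.001 -1.   ] F [-0.99  0.89 -0.7 ] open 0.222 q [-0.68 -0.03  1.92  0.    1.26  0.33]
along port dir mm -15.9 across -0.2 F along 1.28 across 0.37 tau [ 0.226  0.121 -0.011]
```

Emit:
play_rows --rows '[[0,[0.008,0,0],[0,0,0]],[0,[0.01,0,0.005],[0,0,0]],[0,[0.01,0,0.01],[0,0,0]],[0,[0.01,0,0.012],[0,0,0]],[0,[0.01,0,0.012],[0,0,0]],[0,[0.01,0,0.012],[0,0,0]]]'

```text
time: 15.88
eef_pos: [0.4712, -0.2539, 0.2352]
tcp_rot: [0.344, 0.619, -0.343, 0.617]
contact_force: [-2.7, 4.5, 0.1]
opening: 0.223
```

```bash
python3 -c "
from h import *
st=rep()"
```

```text
t 15.88 pos [ 0.4712 -0.2539  0.2352] jawyaw -58.1 x [-0.002  0.003 -1.   ] F [-2.74  4.51  0.09] open 0.223 q [-0.68 -0.02  1.91  0.    1.26  0.33]
along port dir mm -18.9 across -0.2 F along 5.28 across -0.06 tau [1.293 0.767 0.009]
```

Emit:
play_rows --rows '[[0,[0.015,0,0],[0,0,0]],[0,[0.035,0,0],[0,0,0]],[0,[0.055,0,0],[0,0,0]],[0,[0.075,0,0],[0,0,0]],[0,[0.095,0,0],[0,0,0]],[0,[0.115,0,0],[0,0,0]],[0,[0.135,0,0],[0,0,0]],[0,[0.15,0,0],[0,0,0]],[0,[0.16,0,0],[0,0,0]],[0,[0.163,0,0],[0,0,0]]]'

```text
time: 16.72
eef_pos: [0.4714, -0.2541, 0.1867]
tcp_rot: [0.344, 0.619, -0.343, 0.617]
contact_force: [-3.0, 5.1, 5.4]
opening: 0.221
```

Emit:
play_rows --rows '[[0,[0,0,0],[0,0,0]],[0,[0,0,0],[0,0,0]]]'

```text
time: 16.88
eef_pos: [0.4715, -0.2542, 0.1873]
tcp_rot: [0.343, 0.619, -0.343, 0.617]
contact_force: [-1.9, 5.6, 4.3]
opening: 0.221
```

```bash
python3 -c "
from h import *
st=rep()"
```

```text
t 16.88 pos [ 0.4715 -0.2542  0.1873] jawyaw -58.1 x [-0.001  0.002 -1.   ] F [-1.92  5.65  4.33] open 0.221 q [-0.68  0.02  1.96  0.    1.16  0.33]
along port dir mm -19.2 across -0.3 F along 5.8 across -1.37 tau [1.489 0.944 0.014]
```

Resting; press 1 mm more to make sure, then up.

Emit:
play_rows --rows '[[0,[0.004,0,0],[0,0,0]],[0,[0.004,0,0],[0,0,0]],[0,[0.004,0,0],[0,0,0]]]'

```text
time: 17.13
eef_pos: [0.4716, -0.2543, 0.1866]
tcp_rot: [0.343, 0.619, -0.343, 0.618]
contact_force: [-4.1, 5.2, 6.0]
opening: 0.222
```

Emit:
play_rows --rows '[[0,[-0.015,0,0],[0,0,0]],[0,[-0.035,0,0],[0,0,0]],[0,[-0.055,0,0],[0,0,0]],[0,[-0.075,0,0],[0,0,0]],[0,[-0.095,0,0],[0,0,0]],[0,[-0.115,0,0],[0,0,0]],[0,[-0.135,0,0],[0,0,0]],[0,[-0.155,0,0],[0,0,0]],[0,[-0.168,0,0],[0,0,0]],[0,[-0.173,0,0],[0,0,0]]]'

```text
time: 17.97
eef_pos: [0.4713, -0.2542, 0.2375]
tcp_rot: [0.343, 0.619, -0.343, 0.617]
contact_force: [-2.6, 4.8, -4.6]
opening: 0.222
```

Emit:
play_rows --rows '[[0,[0,0,0],[0,0,0]],[0,[0,0,0],[0,0,0]]]'

```text
time: 18.13
eef_pos: [0.4712, -0.2541, 0.2371]
tcp_rot: [0.344, 0.619, -0.343, 0.617]
contact_force: [-3.1, 5.2, -3.3]
opening: 0.222
```

```bash
python3 -c "
from h import *
st=rep()"
```

```text
t 18.13 pos [ 0.4712 -0.2541  0.2371] jawyaw -58.1 x [-0.002  0.002 -1.   ] F [-3.15  5.24 -3.29] open 0.222 q [-0.68 -0.03  1.91  0.    1.26  0.33]
along port dir mm -19.1 across -0.1 F along 6.11 across -0.1 tau [1.378 0.907 0.048]
```

Emit:
play_rows --rows '[[0,[0.015,0,0],[0,0,0]],[0,[0.035,0,0],[0,0,0]],[0,[0.055,0,0],[0,0,0]],[0,[0.075,0,0],[0,0,0]],[0,[0.095,0,0],[0,0,0]],[0,[0.115,0,0],[0,0,0]],[0,[0.135,0,0],[0,0,0]],[0,[0.15,0,0],[0,0,0]],[0,[0.163,0,0],[0,0,0]],[0,[0.169,0,0],[0,0,0]]]'

```text
time: 18.97
eef_pos: [0.4719, -0.2544, 0.1878]
tcp_rot: [0.344, 0.619, -0.343, 0.618]
contact_force: [-3.9, 4.9, 2.8]
opening: 0.22
```

Emit:
play_rows --rows '[[0,[0.003,0,0],[0,0,0]],[0,[0.004,0,0],[0,0,0]],[0,[0.004,0,0],[0,0,0]]]'

```text
time: 19.22
eef_pos: [0.4721, -0.2545, 0.1875]
tcp_rot: [0.344, 0.618, -0.343, 0.618]
contact_force: [-3.8, 6.7, 4.4]
opening: 0.22
```

```bash
python3 -c "
from h import *
st=rep()"
```

```text
t 19.22 pos [ 0.4721 -0.2545  0.1875] jawyaw -58.1 x [ 0.     0.001 -1.   ] F [-3.76  6.75  4.38] open 0.22 q [-0.68  0.02  1.96  0.    1.16  0.33]
along port dir mm -19.9 across -0.6 F along 7.71 across -0.39 tau [1.816 1.182 0.018]
```

Emit:
play_rows --rows '[[0,[0.004,0,-0.001],[0,0,0]],[0,[0.005,0,-0.002],[0,0,0]],[0,[0.005,0,-0.002],[0,0,0]],[0,[0.005,0,-0.002],[0,0,0]]]'

```text
time: 19.55
eef_pos: [0.472, -0.2544, 0.1867]
tcp_rot: [0.343, 0.618, -0.343, 0.619]
contact_force: [-5.1, 6.3, 4.6]
opening: 0.22
```

Emit:
play_rows --rows '[[0,[-0.015,0,0],[0,0,0]],[0,[-0.035,0,0],[0,0,0]],[0,[-0.055,0,0],[0,0,0]],[0,[-0.075,0,0],[0,0,0]],[0,[-0.095,0,0],[0,0,0]],[0,[-0.115,0,0],[0,0,0]],[0,[-0.135,0,0],[0,0,0]],[0,[-0.155,0,0],[0,0,0]],[0,[-0.168,0,0],[0,0,0]],[0,[-0.174,0,0],[0,0,0]]]'

```text
time: 20.38
eef_pos: [0.4712, -0.2539, 0.2366]
tcp_rot: [0.343, 0.619, -0.343, 0.618]
contact_force: [-3.6, 4.9, -4.1]
opening: 0.223
```

Emit:
play_rows --rows '[[0,[0,0,0],[0,0,0]],[0,[0,0,0],[0,0,0]]]'

```text
time: 20.55
eef_pos: [0.4712, -0.2539, 0.2362]
tcp_rot: [0.343, 0.619, -0.343, 0.618]
contact_force: [-3.6, 3.5, -3.2]
opening: 0.222
```

```bash
python3 -c "
from h import *
st=rep()"
```

```text
t 20.55 pos [ 0.4712 -0.2539  0.2362] jawyaw -58.1 x [-0.001  0.001 -1.   ] F [-3.59  3.47 -3.21] open 0.222 q [-0.68 -0.03  1.91  0.    1.26  0.33]
along port dir mm -18.9 across -0.2 F along 4.85 across 1.2 tau [1.334 0.879 0.002]
```

Emit:
play_rows --rows '[[0,[0,0,-0.02],[0,0,0]],[0,[0,0,-0.04],[0,0,0]],[0,[0,0,-0.06],[0,0,0]],[0,[-0.03,0,-0.06],[0,0,0]],[0,[-0.08,0,-0.06],[0,0,0]],[0,[-0.15,0,-0.06],[0,0,0]],[0,[-0.22,0,-0.06],[0,0,0]],[0,[-0.27,0,-0.06],[0,0,0]],[0,[-0.29,0,-0.06],[0,0,0]],[0,[-0.29,0,-0.06],[0,0,0]]]'

```text
time: 21.38
eef_pos: [0.463, -0.24, 0.3268]
tcp_rot: [0.343, 0.616, -0.344, 0.621]
contact_force: [-0.6, -0.4, 0.1]
opening: 0.224
```

```bash
python3 -c "
from h import *
st=rep();print(plan(st,[.4725,.2148,.322],np.radians(-58)))"
```

```text
t 21.38 pos [ 0.463  -0.24    0.3268] jawyaw -58.1 x [ 0.006 -0.005 -1.   ] F [-0.63 -0.37  0.1 ] open 0.224 q [-0.67 -0.12  1.84 -0.    1.42  0.34]
along port dir mm -2.8 across -0.6 F along 0.02 across 0.73 tau [0.019 0.    0.037]
(array([ 0.0084,  0.8288, -1.27  ]), array([-0.0007,  0.0047, -0.0014]))
```

Emit:
play_rows --rows '[[0,[0,0.02,-0.03],[0,0,0]],[0,[0,0.06,-0.09],[0,0,0]],[0,[0,0.11,-0.17],[0,0,0]],[0,[0,0.16,-0.25],[0,0,0]],[0,[0,0.21,-0.32],[0,0,0]],[0,[0,0.26,-0.4],[0,0,0]],[0,[0,0.31,-0.47],[0,0,0]],[0,[0,0.36,-0.55],[0,0,0]],[0,[0,0.4,-0.61],[0,0,0]],[0,[0,0.42,-0.64],[0,0,0]]]'

```text
time: 22.22
eef_pos: [0.4663, -0.0066, 0.3215]
tcp_rot: [0.342, 0.62, -0.342, 0.618]
contact_force: [1.4, -0.1, -1.2]
opening: 0.218
```

Emit:
play_rows --rows '[[0,[0,0.02,-0.03],[0,0,0]],[0,[0,0.06,-0.09],[0,0,0]],[0,[0,0.11,-0.17],[0,0,0]],[0,[0,0.16,-0.25],[0,0,0]],[0,[0,0.21,-0.32],[0,0,0]],[0,[0,0.26,-0.4],[0,0,0]],[0,[0,0.31,-0.47],[0,0,0]],[0,[0,0.36,-0.55],[0,0,0]],[0,[0,0.4,-0.61],[0,0,0]],[0,[0,0.41,-0.63],[0,0,0]]]'

```text
time: 23.05
eef_pos: [0.4714, 0.2181, 0.3222]
tcp_rot: [0.342, 0.619, -0.343, 0.618]
contact_force: [-0.3, 0.8, -1.8]
opening: 0.223
```

Emit:
play_rows --rows '[[0,[0,0,0],[0,0,0]],[0,[0,0,0],[0,0,0]],[0,[0,0,0],[0,0,0]]]'

```text
time: 23.3
eef_pos: [0.4718, 0.2149, 0.3228]
tcp_rot: [0.343, 0.618, -0.344, 0.618]
contact_force: [0.5, -1.0, -0.9]
opening: 0.219
```

```bash
python3 - <<'E'
from h import *
from plant import cams
st=rep();print(plan(st,[.4725,.2148,.23],np.radians(-58)))
ims=[cams.read_camera(n)["color"][:,:,::-1] for n in("scene","top")]
f=lambda im,x,y:cv2.resize(im[y:y+120,x:x+80],(400,600),interpolation=cv2.INTER_CUBIC)
cv2.imwrite("pics/m4.png",np.hstack([f(ims[0],200,200),f(ims[1],155,180)]))
tip=st["eef_pos"]-[0,0,.1406]
print((proj("scene",tip)-[200,200])*5,(proj("scene",tip+[0,0,.03])-[200,200])*5,(proj("scene",[.472,.215,.07])-[200,200])*5)
E
```

```text
t 23.3 pos [0.4718 0.2149 0.3228] jawyaw -58.1 x [-0.    -0.001 -1.   ] F [ 0.47 -0.99 -0.89] open 0.219 q [ 0.23 -0.12  1.85 -0.    1.42  1.25]
along port dir mm 378.4 across -249.2 F along -1.09 across 0.13 tau [ 0.027  0.025 -0.008]
(array([0.3093, 0.002 , 0.0014]), array([-0.0015,  0.0003,  0.0005]))
[154.30105445 326.97523922] [141.80632685 287.75722397] [194.93189061 455.36520255]
```

View pics/m4.png

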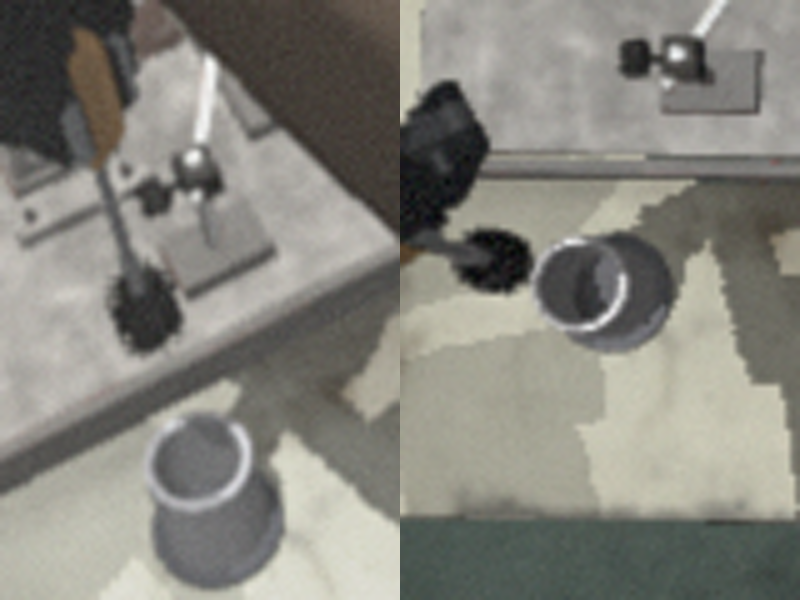

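The crop shows the head's end at (150,335), predicted (154,327), and the empty pot rim at (199,460), so they line up within about 2 mm. I'll lower it.

Emit:
play_rows --rows '[[0,[0.05,-0.001,0.003],[0,0,0]],[0,[0.12,-0.001,0.003],[0,0,0]],[0,[0.19,-0.001,0.003],[0,0,0]],[0,[0.26,-0.001,0.003],[0,0,0]],[0,[0.32,-0.001,0.003],[0,0,0]],[0,[0.37,-0.001,0.003],[0,0,0]],[0,[0.41,-0.001,0.003],[0,0,0]],[0,[0.45,-0.001,0.003],[0,0,0]],[0,[0.45,-0.001,0.003],[0,0,0]]]'

```text
time: 24.15
eef_pos: [0.4706, 0.2142, 0.1854]
tcp_rot: [0.342, 0.619, -0.345, 0.617]
contact_force: [-0.4, 0.1, -1.9]
opening: 0.221
```

```bash
python3 -c "
from h import *
st=rep()"
```

```text
t 24.15 pos [0.4706 0.2142 0.1854] jawyaw -58.1 x [-0.004 -0.001 -1.   ] F [-0.37  0.15 -1.92] open 0.221 q [ 0.23 -0.02  2.   -0.    1.16  1.25]
along port dir mm 378.4 across -247.8 F along 0.32 across 0.23 tau [0.027 0.04  0.021]
```

Emit:
play_rows --rows '[[0,[0.03,0,0],[0,0,0]],[0,[0.06,0,0],[0,0,0]],[0,[0.085,0,0],[0,0,0]],[0,[0.105,0,0],[0,0,0]],[0,[0.117,0,0],[0,0,0]],[0,[0.117,0,0],[0,0,0]],[0,[0.117,0,0],[0,0,0]]]'

```text
time: 24.73
eef_pos: [0.4719, 0.2151, 0.1529]
tcp_rot: [0.343, 0.618, -0.343, 0.618]
contact_force: [0.6, -0.1, -0.7]
opening: 0.221
```

Emit:
play_rows --rows '[[0,[0.003,0,0],[0,0,0]],[0,[0.006,0,0],[0,0,0]],[0,[0.009,0,0],[0,0,0]],[0,[0.009,0,0],[0,0,0]],[0,[0.009,0,0],[0,0,0]]]'

```text
time: 25.15
eef_pos: [0.472, 0.2151, 0.1504]
tcp_rot: [0.343, 0.618, -0.343, 0.618]
contact_force: [-0.7, -0.1, -0.5]
opening: 0.221
```

```bash
python3 -c "
from h import *
st=rep()"
```

```text
t 25.15 pos [0.472  0.2151 0.1504] jawyaw -58.1 x [ 0.  0. -1.] F [-0.67 -0.08 -0.49] open 0.221 q [ 0.23  0.02  2.03 -0.    1.09  1.25]
along port dir mm 378.4 across -249.4 F along 0.28 across 0.61 tau [ 0.061 -0.001 -0.043]
```

Lower to the floor in fine steps.

Emit:
play_rows --rows '[[0,[0.003,0,0],[0,0,0]],[0,[0.006,0,0],[0,0,0]],[0,[0.009,0,0],[0,0,0]],[0,[0.009,0,0],[0,0,0]],[0,[0.009,0,0],[0,0,0]]]'

```text
time: 25.57
eef_pos: [0.4722, 0.2152, 0.148]
tcp_rot: [0.343, 0.618, -0.343, 0.618]
contact_force: [-0.1, 0.6, 0.8]
opening: 0.22
```

Emit:
play_rows --rows '[[0,[0.003,0,0],[0,0,0]],[0,[0.005,0,0],[0,0,0]],[0,[0.005,0,0],[0,0,0]],[0,[0.005,0,0],[0,0,0]]]'

```text
time: 25.9
eef_pos: [0.4723, 0.2152, 0.1467]
tcp_rot: [0.343, 0.618, -0.343, 0.618]
contact_force: [-0.2, -0.0, 3.5]
opening: 0.222
```

```bash
python3 -c "
from h import *
st=rep()"
```

```text
t 25.9 pos [0.4723 0.2152 0.1467] jawyaw -58.1 x [ 0.001  0.    -1.   ] F [-0.24 -0.03  3.52] open 0.222 q [0.23 0.03 2.03 0.   1.08 1.25]
along port dir mm 378.3 across -249.7 F along 0.1 across 0.22 tau [0.023 0.109 0.031]
```

Floor contact is at the same height and force as when I gripped it, so nothing slipped. I'll release.

Emit:
play_rows --rows '[[0,[-0.003,0,0],[0,0,0]],[0,[-0.003,0,0],[0,0,0]],[30,[-0.003,0,0],[0,0,0]],[36,[-0.003,0,0],[0,0,0]],[45,[-0.003,0,0],[0,0,0]],[60,[-0.003,0,0],[0,0,0]],[60,[-0.003,0,0],[0,0,0]],[60,[-0.003,0,0],[0,0,0]]]' --force 20

```text
time: 26.57
eef_pos: [0.4718, 0.2151, 0.1468]
tcp_rot: [0.343, 0.618, -0.343, 0.618]
contact_force: [-1.1, -0.4, -0.3]
opening: 0.6
```

Emit:
play_rows --rows '[[60,[-0.02,0,0],[0,0,0]],[60,[-0.06,0,0],[0,0,0]],[60,[-0.12,0,0],[0,0,0]],[60,[-0.2,0,0],[0,0,0]],[60,[-0.3,0,0],[0,0,0]],[60,[-0.4,0,0],[0,0,0]],[60,[-0.5,0,0],[0,0,0]],[60,[-0.55,0,0],[0,0,0]],[60,[-0.55,0,0],[0,0,0]],[60,[-0.55,0,0],[0,0,0]]]'

```text
time: 27.4
eef_pos: [0.4723, 0.2152, 0.3137]
tcp_rot: [0.344, 0.617, -0.342, 0.619]
contact_force: [-0.0, 0.8, -0.5]
opening: 0.598
```

Emit:
play_rows --rows '[[60,[0,0,0],[0,0,0]],[60,[0,0,0],[0,0,0]],[60,[0,0,0],[0,0,0]]]'

```text
time: 27.65
eef_pos: [0.4711, 0.2149, 0.31]
tcp_rot: [0.342, 0.619, -0.344, 0.617]
contact_force: [0.2, -0.0, 0.3]
opening: 0.602
```

```bash
python3 - <<'E'
from h import *
from plant import cams
st=rep()
ims=[cams.read_camera(n)["color"][:,:,::-1] for n in("scene","top")]
f=lambda im,x,y:cv2.resize(im[y:y+120,x:x+80],(400,600),interpolation=cv2.INTER_CUBIC)
cv2.imwrite("pics/m5.png",np.vstack([np.hstack([f(ims[0],200,220),f(ims[1],155,180)])]))
for n,im in zip(("scene","top"),ims):
    d=cv2.absdiff(im,cv2.imread(f"pics/{n}0.png")).max(2);cv2.imwrite(f"pics/d_{n}.png",d)
E
```

```text
t 27.65 pos [0.4711 0.2149 0.31  ] jawyaw -58.1 x [-0.004 -0.001 -1.   ] F [ 0.19 -0.01  0.29] open 0.602 q [ 0.23 -0.12  1.86  0.    1.4   1.25]
along port dir mm 378.7 across -248.6 F along -0.11 across -0.15 tau [-0.011  0.014  0.016]
```

View pics/m5.png

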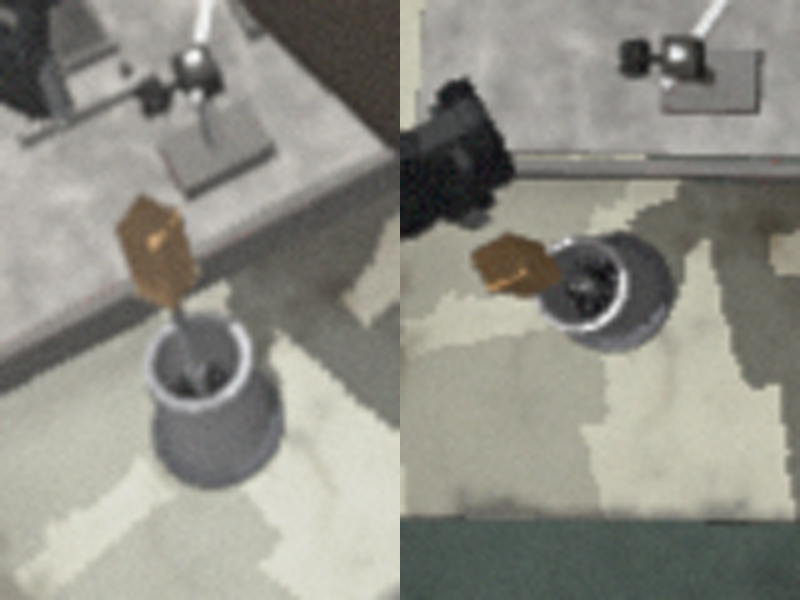

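The brush stands upright in the pot, handle at (158,250) in the scene crop, and the gripper is well clear above it. Handing in.

```bash
python3 -c "
from plant import ctrl
print(ctrl.sign_off(), ctrl.get_state()['contact_force'])"
```

```text
the job is handed in; nothing more can be done
the job is handed in; nothing more can be done
```

I took the brush from its pot and scrubbed the bore with two double strokes on the port-side wall, then two on the opposite wall. The brush is back in its pot, head down. The job was handed in at about 27.7 s of the 72 s allowed.

- **Wall force:** it read about 4.5–7.5 N on the port side and 4.8–8.1 N on the opposite wall. These are readings at the ends of moves, so brief peaks in between were not seen.
- **Piston:** it was felt at the bottom of all four strokes, at the same tool height to within 0.5 mm and with 4.6–7 N axial. The fourth was the weakest at 4.6 N, against the 2–3 N that wall friction alone gave.
- **Top of strokes:** the bristle top ended within about 2 mm of the rim. On the first stroke it stopped about 3 mm low, and I raised it before going on.
- **Brush in the grip:** it touched the pot floor at the same height and force as when I picked it up, so it did not slip.
- **Last picture:** the brush stands upright in the pot and the gripper is well clear. It stands turned about 104° from how it was found, which the round pot allows.
- **Other objects:** the gripper kept well clear of them, but I did not compare them with their starting positions in a final picture.

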